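# Strip the blade off a desk fan held by a left-hand nut

## Robot

A 6-joint arm with a two-finger parallel gripper is mounted at the origin on the work surface; the furniture and walls round the work are solid. World frame = base frame: x ahead of the robot, y to its left, z up, the work surface at z = 0. Lengths are in m, angles in rad, forces in N, time in s.
With the tool pointing down it reaches from about 0.4 to 0.825 m from the base axis. Payload 7 kg.
Tool frame: the origin (TCP) lies between the finger pads; the fingertips stand 19 mm ahead of it and the grasp point (between the pads) is the TCP (nose_length is the distance from the TCP to the fingertips, in m); z points along the fingers, y is the line along which they close (so a half turn about z gives the same grasp; the last joint's range is limited). The gripper opens to 88 mm and grips with 3 to 60 N. Pads are 19 mm wide; open, the fingers measure 130 mm over their backs; the gripper's body (78 mm by 193 mm) begins 47 mm behind the grasp point.
Start: joints at [-1.052, 0.359, 0.012, 0, -1.224, -0.288], TCP at [0.154, -0.657, 0.246] pointing down, gripper open.
Joint ranges: [-3.07, 3.07], [-1.43, 2.12], [-1.02, 1.25], [-3.03, 1.67], [-3.05, -0], [-3.03, 3.03]. Speed limits (rad/s): [2.39, 2.39, 3.01, 3.14, 3.14, 3.14].

## Interface

Orientations are given as a rotation vector (axis times angle).
In Python, from bench import observe, camera, job_done, nose_length gives the robot as it stands.
- The arm moves only by the shell command python3 -m pendant 'ROWS'. ROWS is JSON, a list of rows, each a list of 5 numbers: the gripper command: -1 is fully open, 1 is shut, values between are in proportion, then the shift along the world's x, y, z in cm, then the turn about the world's z in rad. In form: [[hand, tx, ty, tz, twist], ...]. A call has 1 to 10 rows; each row is the pose to reach, as a shift and turn from the pose commanded when the call began; what a row does not reach only later rows make up. A row lasts 1/10 s, in which the tool goes at most 50 mm and 8.59 degrees, less where a joint would pass 70% of its speed; a pose out of reach is approached as far as the arm can. A call with a gripper value outside its range is refused whole. The fingers move at their own pace and stop on an object; the grip force is fixed at half the most. Time passes only in rows, so rows that repeat a pose let the fingers close. It gives the time, the measured TCP pose, the force, the opening and the grip force at its end, in the units of the state.
- observe(): the state, without advancing time (a new reading comes with each control period).
- camera(name): name is "scene" or "top"; returns a dict with "frame" (400x640x3 uint8, red, green, blue), "z_map" (400x640 float32, m along the optical axis (not along the pixel's ray), 0 where there is no reading), "fx", "fy", "cx", "cy" (pixels), "dist_coeffs" ([k1, k2, p1, p2, k3] as OpenCV has them; the pictures are not rectified), "origin" and "orientation" of the camera in the world. Camera axes: x right, y up, looking along -z (the intrinsics and any distortion apply to the point x, -y, -z); pixel columns grow to the right and rows downward; lengths in m; the calibration is good to about 2 mm. A picture is of the moment at which its call begins.
- job_done(): hands the job in; it is judged then, once.
The state is a dict: "time": time; "joints": joint angles; "joint_velocities": joint speeds; "joint_efforts": joint torques, N m; "tool_pos": TCP position; "tool_rot": TCP orientation; "wrist_force": force on the tool from outside, world axes, zero at the start; "ft_torque": the same for the moment, N m; "gripper_width": finger opening in m; "gripper_force": force on a finger pad.
Only numpy, scipy, OpenCV 4.12 (cv2) and the standard library are available. Lean on these libraries where they do the work, as an engineer would, in place of code of your own. Each camera call takes 0.05 s, during which the arm holds its last target. There are 200 camera calls.

## Task

The little desk fan lying on its back has to be stripped for cleaning: its orange spinner nut has a left-hand (reverse) thread, so unscrew it by turning it clockwise as seen from above, lift it off the shaft and stand it upright in the aluminium parts tray. Then lift the blue blade wheel straight off the shaft and lay it flat, the same way up as it sat, in the middle of the round dark grey mat so that no blade hangs over the edge. Leave the other things on the counter where they are.

Things in the scene. Friction and masses are not known exactly. Their poses are not given: they have to be found in the camera images.
- fan_motor: White motor drum fixed to the counter, 112 mm across, 58 mm high, shaft straight up. Origin on the shaft axis at counter level, z up. From 58 to 88 mm height the shaft is a 30 mm square that drives the blade wheel; above it a round 16 mm shaft reaches 124 mm height, with a coarse two-start LEFT-HAND thread ridge 28 mm across.
- blade_wheel: Blue plastic wheel, 85 to 170 g: round hub 56 mm in diameter, 44 mm high, three blades reaching 85 mm from the axis, 2 to 17 mm above the underside; above them the bare hub is free to grip. Origin on the axis at the hub's underside, z along the axis. A 33 mm square bore through the hub keeps it from turning on the shaft.
- spinner_nut: Orange nut, 60 to 130 g, 63 mm high: round skirt 46 mm in diameter (0 to 30 mm height), cap to 34 mm, on top a grip bar 64 mm long (nut's x), 14 mm thick (its y), 34 to 63 mm height. Origin on the axis at the skirt's underside, z up. It starts screwed on, underside resting on the hub 102 mm above the counter; the thread keeps it from being pulled off; counter-clockwise it soon meets a stop.
- nut_bar (a point): Centre of the nut's grip bar, 48 mm above its underside. Clockwise from above (negative yaw) the nut turns easily, staying down on the hub (it need not rise); it is out of the thread after 1.75 rad and meets a stop at 2.3 rad, so turn about 2.0 rad in all (two grasps are handy), then lift straight up: clear of the shaft after 25 mm.
- hub_top (a point): Centre of the top face of the wheel's hub, 44 mm above the wheel's underside. At the start the underside rests on the drum, 58 mm above the counter; the wheel is clear of the shaft when lifted straight up by 70 mm.
- parts_tray: Open aluminium tray fixed to the counter, 150 x 120 mm outside (x, y), 28 mm high, walls and floor 4 to 5 mm. Origin at the centre of its underside. Left or right of the fan.
- mat: Round dark grey mat fixed to the counter, 220 mm in diameter, 4 mm thick. Origin at the centre of its underside. On the other side of the fan from the tray.
- card_terminal: Black payment terminal, 170 x 80 x 58 mm, bystander; origin under its centre.
- tape_dispenser: Black tape dispenser, 56 x 150 x 85 mm, bystander; origin under its centre.
- mug: Dark mug, 97 mm high, bystander; origin under its centre.
- stapler: Black stapler, 36 x 150 x 46 mm, bystander; origin under its centre.
Mind the look-alikes: they are no part of the job. Of the things that look like the spinner_nut, the middle-sized one is meant.

How it is judged:
By the outcome, as a careful person would: the job done as asked, in the order asked, and still so for the second after the job is handed in, with the robot touching nothing.
It also fails if it takes over 72 s, if anything falls off the work surface, if the arm or the gripper's body presses on something with over 40 N, if the wrist force passes 120 N, or if a joint passes its speed limit or range.

## Working session

There is one attempt and no reset: what is moved stays moved. The work goes in short steps, Python scripts to look and compute and a shell command to move; the robot and the scene stay as the last step left them, time stands still between calls to the robot, and variables do not carry over. Pictures are saved under pics/ and viewed, at most 10 in all, crops included, and the job is handed in when it is done.

```bash
mkdir -p pics; cat > h.py <<'E'
import numpy as np, cv2
from scipy.spatial.transform import Rotation as R
from bench import observe, camera
def rot(o):
    o=np.array(o,float)
    if o.shape==(3,3): return o
    return (R.from_rotvec(o) if o.size==3 else R.from_quat(o)).as_matrix()
def cloud(c):
    K=np.array([[c['fx'],0,c['cx']],[0,c['fy'],c['cy']],[0,0,1]])
    h,w=c['z_map'].shape
    u,v=np.meshgrid(np.arange(w),np.arange(h))
    p=cv2.undistortPoints(np.stack([u,v],-1).reshape(-1,1,2).astype(np.float64),K,np.array(c['dist_coeffs'],float)).reshape(h,w,2)
    z=c['z_map']
    P=np.stack([p[...,0]*z,-p[...,1]*z,-z],-1)
    W=P@rot(c['orientation']).T+np.array(c['origin'])
    W[z<=0]=np.nan
    return W
E
python3 - <<'E'
from h import *
for n in("scene","top"):
    c=camera(n); cv2.imwrite(f"pics/{n}0.png",c['frame'][...,::-1]); np.savez(f"{n}0.npz",W=cloud(c),f=c['frame'])
    print(n,c['origin'],c['orientation'],c['fx'],c['dist_coeffs'],(c['z_map']>0).mean())
print(observe())
E
```

```text
scene [0.11983972 0.80696731 0.60716725] [ 0.34499405 -1.41056307 -2.3211015 ] 417.05350552502875 [-0.06309621  0.          0.          0.          0.        ] 0.99615625
top [ 0.47594133 -0.02850812  1.12198984] [ 0.05083131 -0.08392355 -1.56475212] 366.5524620403101 [-0.03214105  0.          0.          0.          0.        ] 0.9958359375
{'time': 0.1, 'joints': array([-1.05193487e+00,  3.59319567e-01,  1.11397571e-02, -2.80297013e-04,
       -1.22408586e+00, -2.88117669e-01]), 'joint_velocities': array([ 0.00103102, -0.00134152,  0.00113963,  0.0019465 ,  0.00028848,
        0.00034878]), 'joint_efforts': array([-1.75230922e-03, -5.84162772e+01,  2.93752116e+01,  7.01553941e+00,
        1.01886241e-02, -8.06606204e-05]), 'tool_pos': array([ 0.15425943, -0.65671955,  0.24471399]), 'tool_rot': array([ 3.61460434e-01, -3.12039161e+00, -2.28498721e-03]), 'wrist_force': array([ 0.46478594, -0.00836611,  0.01836986]), 'ft_torque': array([-0.06860621, -0.01980879, -0.03785109]), 'gripper_force': 0.0, 'gripper_width': 0.08758120130518818}
```

View pics/scene0.png

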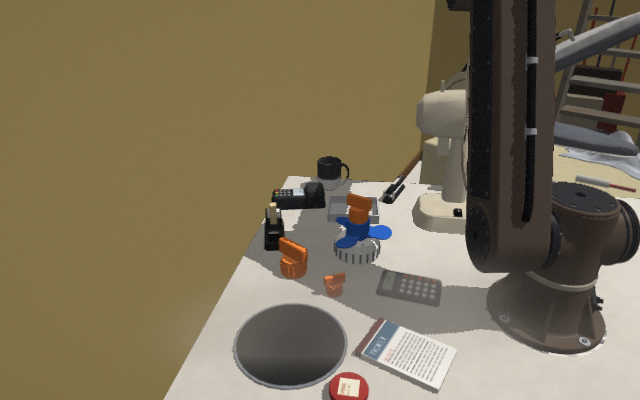

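View pics/top0.png

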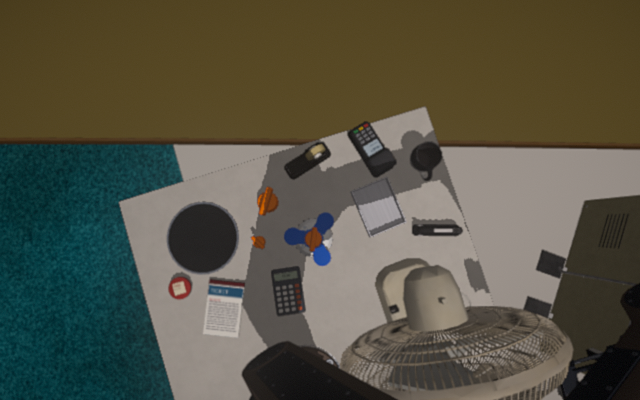

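The scene picture shows the fan with the orange nut at (358,208), look-alike nuts at (293,258) and (333,284), the tray at (353,208) and the mat at (290,343). The top picture shows the nut at (314,239), wheel around it, tray (377,208), mat (203,238), and a large standing fan at (430,310) between the arm's start and the work.

```bash
cat > m.py <<'E'
from h import *
def orange(W,f):
    f=f.astype(int); return (f[...,0]>110)&(f[...,0]-f[...,2]>70)&(f[...,1]<f[...,0]*.62)
def blue(W,f):
    f=f.astype(int); return (f[...,2]>90)&(f[...,2]-f[...,0]>60)&(f[...,2]-f[...,1]>40)
E
python3 - <<'E'
from m import *
for n in("scene","top"):
    d=np.load(n+"0.npz"); W,f=d['W'],d['f']
    for nm,fn in(("orange",orange),("blue",blue)):
        k,l,s,_=cv2.connectedComponentsWithStats((fn(W,f)&np.isfinite(W[...,2])&(W[...,0]>.3)&(W[...,0]<1)).astype(np.uint8))
        for i in range(1,k):
            if s[i,4]<25: continue
            P=W[l==i]; print(n,nm,s[i],P.min(0).round(3),P.max(0).round(3),np.median(P,0).round(3))
            if nm=="orange":
                zt=np.percentile(P[:,2],97); T=P[P[:,2]>zt-.008]
                (c,sz,a)=cv2.minAreaRect(T[:,:2].astype(np.float32)); e,v=np.linalg.eigh(np.cov(T[:,:2].T))
                print("   top",zt.round(4),T.mean(0).round(4),"rect",np.round(c,4),np.round(sz,3),"axis",np.degrees(np.arctan2(v[1,1],v[0,1])).round(1),len(T))
    if n=="top":
        # mat, tray
        g=f.astype(int)
        m=(W[...,2]<.02)&(g.max(-1)<80)
        k,l,s,c=cv2.connectedComponentsWithStats(m[200:275,160:245].astype(np.uint8)); i=1+np.argmax(s[1:,4])
        P=W[200:275,160:245][l==i]; print("mat",cv2.minEnclosingCircle(P[:,:2].astype(np.float32)),P.mean(0),np.median(P[:,2]))
        for (r0,r1,c0,c1),nm in(((175,240,345,410),"tray"),):
            Q=W[r0:r1,c0:c1].reshape(-1,3); Q=Q[(Q[:,2]>.018)&(Q[:,2]<.04)]; print(nm,len(Q),cv2.minAreaRect(Q[:,:2].astype(np.float32)),Q[:,2].max())
        # height map grid
        Q=W.reshape(-1,3);Q=Q[np.isfinite(Q[:,2])]
        xs=np.arange(0,1.0,.05); ys=np.arange(.4,-.75,-.05)
        print("     "+" ".join(f"{int(round(y*100)):3d}" for y in ys))
        for x in xs[::-1]:
            r=[]
            for y in ys:
                q=Q[(abs(Q[:,0]-x)<.025)&(abs(Q[:,1]-y)<.025)]; r.append(f"{int(q[:,2].max()*100):3d}" if len(q) else "  .")
            print(f"{x:.2f} "+" ".join(r))
E
```

```text
scene orange [348 194  23  12  77] [ 0.41  -0.026  0.148] [ 0.469 -0.01   0.165] [ 0.436 -0.019  0.162]
   top 0.1644 [ 0.438  -0.0189  0.1622] rect [ 0.4398 -0.0207] [0.012 0.057] axis 173.8 72
scene orange [350 206  16  18 105] [ 0.421 -0.021  0.102] [0.46  0.002 0.142] [ 0.434 -0.007  0.132]
   top 0.1359 [ 0.4391 -0.0098  0.1331] rect [ 0.4416 -0.0095] [0.018 0.039] axis 168.3 72
scene orange [279 237  28  27 215] [0.505 0.103 0.045] [0.585 0.136 0.082] [0.532 0.123 0.079]
   top 0.0813 [0.5422 0.1197 0.0791] rect [0.5452 0.1172] [0.017 0.081] axis 164.9 170
scene orange [281 254  23  24 280] [0.516 0.114 0.003] [0.572 0.148 0.047] [0.54  0.137 0.037]
   top 0.0442 [0.5451 0.1326 0.0411] rect [0.5479 0.1331] [0.025 0.056] axis 169.5 144
scene orange [324 275  12   6  35] [0.425 0.141 0.039] [0.444 0.161 0.048] [0.433 0.151 0.046]
   top 0.0477 [0.4338 0.1516 0.0455] rect [0.4329 0.1502] [0.024 0.009] axis 46.5 34
scene orange [330 372  21  27 213] [0.3   0.341 0.018] [0.322 0.402 0.023] [0.311 0.375 0.02 ]
   top 0.022 [0.3107 0.3738 0.0201] rect [0.3112 0.3717] [0.061 0.022] axi
[... 3104 characters left out ...]
2  62   0   .   .   .
0.30   2   2   1   1   1   0   2   1   1   0  68   0  30  37  49  69  70  68  62   0   .   .   .
0.25   2   2   1   1   1   0   1   2  57  63  68  49  52  55  56  69  69  52  48  37   .   .   .
0.20   0   0   1   1   1   0   1  50  56  50  45  51  54  55  56  55  54  51  46  36  33  33  30
0.15   0   0   1   1   1  27  41  45   0   0  28  21  27   .   .  43  47  42  32  33  33  33  26
0.10   0   0   0   0   0  25  33   .   1   2   1  26  28  29   .   .   .   0   0  33  33   .   .
0.05   0   0   0   0   0   0   .   .   .   .   1   0   0   0   .   .   .   0   0   0   0   0   .
0.00   0   0   0   0   0   0   .   .   .   .   .   0   0   0   .   .   .   .   .   .   .   .   .
```

```bash
python3 - <<'E'
from m import *
T=np.load("top0.npz");S=np.load("scene0.npz")
a=cv2.resize(T['f'][240:400,230:640][...,::-1],None,fx=1.9,fy=1.9,interpolation=cv2.INTER_CUBIC)
b=cv2.resize(S['f'][0:280,400:640][...,::-1],None,fx=1.1,fy=1.0)
im=np.zeros((304+280,a.shape[1],3),np.uint8); im[:304]=a[:304]; im[304:,:b.shape[1]]=b; cv2.imwrite("pics/fan.png",im)
for n,D in(("top",T),("scene",S)):
    W,f=D['W'].reshape(-1,3),D['f'].reshape(-1,3).astype(int)
    k=np.isfinite(W[:,2])&(W[:,0]>-.3)&(W[:,0]<.85)&(W[:,1]>-.9)&(W[:,1]<.3)&(W[:,2]>.04)
    W,f=W[k],f[k]
    lt=f.sum(1)>0
    for nm,q in(("all",lt),):
        for z in np.arange(.05,1.05,.1):
            P=W[q&(W[:,2]>=z)&(W[:,2]<z+.1)]
            if len(P)<5: continue
            H,_,_=np.histogram2d(P[:,0],P[:,1],bins=[np.arange(-.3,.86,.1),np.arange(-.9,.31,.1)])
            print(n,nm,"z",z.round(2),"n",len(P)); 
            for i in range(11):
                if H[i].sum()>0: print("  x%5.1f "%(-.3+.1*i)," ".join("%4d"%v for v in H[i]))
print("y cols -0.9..0.2")
E
```

```text
top all z 0.05 n 2864
  x  0.1     0    0    0    0    4   15    0    6    0    3    2    0
  x  0.2     0    0    0    0    0    0  131    0    0    0    0    0
  x  0.3     0    0    0    0    0   11   45    0  202    0    0    0
  x  0.4     0    0    0    0    0    0    0    0  677  355    3    0
  x  0.5     0    0    0    0    0    0    0    0   67   22  195    0
  x  0.6     0    0    0    0    0  327  373   39  175   20    0    0
  x  0.7     0    0    0    0    0  107   14    0   71    0    0    0
top all z 0.15 n 1755
  x  0.0     0    0    0    0    0    0    0    0    0    0    5    0
  x  0.1     0   29   41    2  221   53  104  327    0  356  194    0
  x  0.2     0    0    0    0   46    9  127  111    0    1    0    0
  x  0.4     0    0    0    0    0    0    0    0  129    0    0    0
top all z 0.25 n 5494
  x  0.0     0    0    0    0    0    0    0    0    0    1   20    0
  x  0.1     0   18  261  510  705  144  166   70   91  550  156    0
  x  0.2     0   10    8  169  302  361  510  550   51   98    0    0
  x  0.3     0    0    0    0    0  119  624    0    0
[... 2434 characters left out ...]
    0
  x  0.2     0    0    0    0    2   53  345    5  327  250    0    0
  x  0.3     0    0    0    0    0    0  402    0    0    0    0    0
scene all z 0.45 n 5548
  x  0.0     0    0    0    0    0    0    0    0   32  271    0    0
  x  0.1     0    0    0    0    0    0    0    0  219 3920    0    0
  x  0.2     0    0    0    0    0    4    2    0  800  300    0    0
scene all z 0.55 n 2738
  x  0.1     0    0    0    0    0    0    0    0  619 1215    0    0
  x  0.2     0    0    0    0    0    0    0    0  511  149    0    0
  x  0.3     0    0    0  197   46    0    0    0    0    0    0    0
  x  0.4     0    0    0    1    0    0    0    0    0    0    0    0
y cols -0.9..0.2
```

View pics/fan.png

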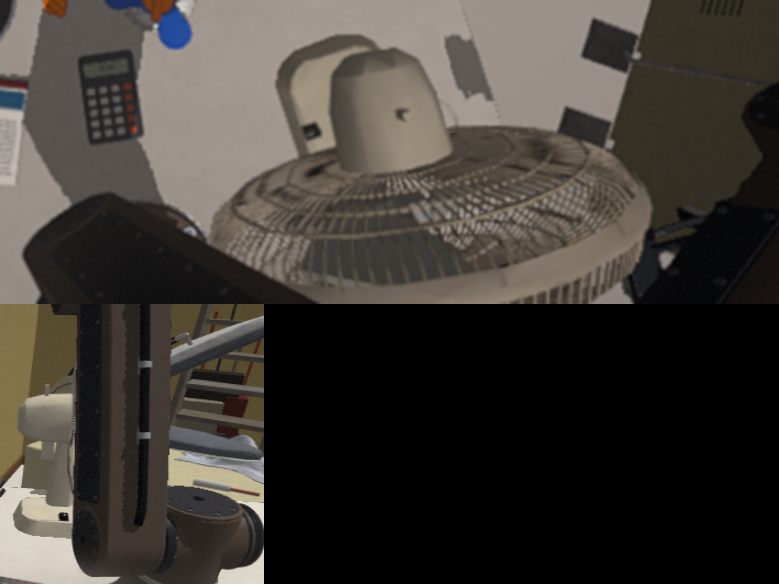

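```bash
python3 - <<'E'
from m import *
T=np.load("top0.npz");W=T['W'];f=T['f'].astype(int)
for r in range(244,400,12):
    print(r," ".join(("." if not np.isfinite(W[r,c,2]) else "%d%s"%(round(W[r,c,2]*100),"w" if f[r,c].sum()>260 else "d" )) for c in range(240,640,16)))
for r,c in((330,290),(360,290),(390,310),(300,420),(340,420),(380,430),(390,470),(360,400),(350,540),(390,590),(370,560),(385,560),(340,630),(300,630),(335,385),(395,340)):
    print(r,c,W[r,c].round(3),f[r,c])
E
```

```text
244 0w 2d 0d 0d 5d 10d 0w 0w 0w 0w 0w 0w 0w 0w 0w -74w -73w -73w -74w -73w -73w -66d -56d . -37d
256 0w 0d 0d 0d 0d 6d 0w 0w 0w 0w 0w 0w 0w 0w 0w -73w -74w -72w -73w -67d -68w -64d -54d -45d -36d
268 0w 0d 0d 1d 0w 0w 0w 0w 0w 1d 5d 28w 34d 0w 0w 0w -73w -73w -72w -67d -65d -61d -51d -42d -34d
280 0w 0d 1d 1d -1w 0w 0w 0w 0w 4w 5w 35d 36w 35w -1w 0w -74w -73w -73w -73w -72w -59d -49d -34d -33d
292 1d 0d 0d 1d 0w 0w -1w 0w 0w 5w 5w 36w 37w 37w 0w 0w -73w -73w -73w -73w -67d -57d -47d -39d -31d
304 1w 0d 0d 1d 1d 0w 0w 0w 0w 3d 5w 35d 37w 38w 34w 0w -74w -73w -67d -67d -65d -55d -45d -38d 58d
316 1w 0d 0d 0d 0w 0w 0w 0w 0w 0w 5w 35d 37w 38w 36w 35d 36d 38d 38w -67d -63d -53d -43d -36d -28d
328 0w 0d 0d 0d -1d 0w 0w 0w 0w 26d 30d 35d 37w 38w 40d 42d 44d 45w 45w 44d -59d -51d -42d -33d -26d
340 0w 0w 0d 0d 0d 0w 0w 0w 31d 35w 38w 40d 43d 44w 34d 48d 38d 49d 49w 48d 46d -48d -40d -32d 62d
352 0w 0w 22d 28d 34d 1d 0w 32d 38w 41w 44d 46d 47w 34w . 0w 51d 26w -73w . 50w -47d 25d 63d 65d
364 0w 24d 30d 36d 41d 45d 1d 38w 0w 45d 47d 49w 41d 41d 0w 53d 27w 30w 34d 53w 52w -44d 33d 65d 66d
376 0
[... 178 characters left out ...]
3d 32d 65d 67d 68d 68d
330 290 [ 0.165  0.043 -0.004] [88 84 78]
360 290 [0.199 0.021 0.34 ] [27 26 26]
390 310 [ 0.225 -0.023  0.54 ] [19 19 19]
300 420 [ 0.326 -0.245  0.363] [119 110  96]
340 420 [ 0.214 -0.274  0.259] [75 69 63]
380 430 [ 0.207 -0.232  0.465] [60 58 55]
390 470 [ 0.226 -0.268  0.551] [111 100  87]
360 400 [ 0.212 -0.199  0.379] [73 70 67]
350 540 [ 0.272 -0.403  0.514] [83 75 63]
390 590 [ 0.275 -0.369  0.671] [8 6 8]
370 560 [ 0.243 -0.43   0.523] [134 122 108]
385 560 [ 0.134 -0.562  0.325] [38 35 31]
340 630 [ 0.32  -0.465  0.624] [18 14 13]
300 630 [ 0.366 -0.501  0.586] [22 23 24]
335 385 [ 0.242 -0.182  0.315] [115 104  91]
395 340 [ 0.248 -0.064  0.61 ] [18 17 17]
```

The enlarged crop shows the standing fan's grille reaching about z 0.56 at y −0.13…−0.45, x≈0.2, with the forearm already passing above it. I'll lift and swing the gripper round outside it. First I'll refine the points.

```bash
python3 - <<'E'
from m import *
for n in("top","scene"):
    D=np.load(n+"0.npz");W=D['W'].reshape(-1,3)
    k=np.isfinite(W[:,2])&(np.hypot(W[:,0]-.44,W[:,1]+.02)<.05)&(W[:,2]>.156)&(W[:,2]<.18)
    P=W[k]; print(n,"bar",len(P),P.mean(0).round(4),np.median(P[:,2]).round(4),[np.round(v,4) for v in cv2.minAreaRect(P[:,:2].astype(np.float32))])
    k=np.isfinite(W[:,2])&(np.hypot(W[:,0]-.44,W[:,1]+.02)<.1)&(W[:,2]>.03)&(W[:,2]<.08)
    P=W[k]
    k=np.isfinite(W[:,2])&(abs(W[:,0]-.545)<.13)&(abs(W[:,1]+.217)<.13)&(W[:,2]>.02)&(W[:,2]<.036)
    P=W[k]; print(n,"tray",len(P),cv2.minAreaRect(P[:,:2].astype(np.float32)))
    from scipy.optimize import least_squares
    if n=="top":
      def rs(p):
        c,s=np.cos(p[2]),np.sin(p[2]); q=(P[:,:2]-p[:2])@np.array([[c,-s],[s,c]])
        ax=abs(abs(q[:,0])-.0725); ay=abs(abs(q[:,1])-.0575); return np.minimum(ax,ay)
      for a0 in(.4,-1.17): 
        r=least_squares(rs,[.543,-.217,a0],loss='soft_l1',f_scale=.004); print(r.x.round(4),r.cost*1e4)
    # hub circle: blue shaft hub pts .08-.1 and skirt pts
D=np.load("top0.npz");W=D['W'];b=blue(W,D['f'])&np.isfinite(W[...,2])&(np.hypot(W[...,0]-.44,W[...,1]+.02)<.1)&(W[...,2]>.055)&(W[...,2]<.085)
P=W[b];print("blades",len(P),cv2.minEnclosingCircle(P[:,:2].astype(np.float32)))
th=np.degrees(np.arctan2(P[:,1]+.02,P[:,0]-.442));r=np.hypot(P[:,1]+.02,P[:,0]-.442);print(np.histogram(th[r>.055],bins=np.arange(-180,181,20))[0])
E
```

```text
top bar 129 [ 0.4425 -0.0244  0.1639] 0.1639 [array([ 0.4427, -0.0245]), array([0.0139, 0.0628]), np.float64(83.2158)]
top tray 318 ((0.5616863369941711, -0.2393437922000885), (0.2301400601863861, 0.20205609500408173), 2.431442975997925)
[ 0.5366 -0.2205  0.4387] 31.271164526394603
[ 0.528  -0.2152 -1.01  ] 111.92065227576124
scene bar 122 [ 0.4394 -0.0187  0.1611] 0.1616 [array([ 0.4409, -0.0205]), array([0.0145, 0.0633]), np.float64(83.562)]
scene tray 363 ((0.5589011311531067, -0.2406548261642456), (0.21109642088413239, 0.23029457032680511), 89.95459747314453)
blades 263 ((0.4151848554611206, -0.024261746555566788), 0.059921663254499435)
[39 87 32  0  0  0  0  0  0  0  0  0  0  0  0  0  0  0]
```

```bash
python3 -m pendant '[[-1,0,-1,5,0],[-1,1,-2,10,0],[-1,2,-3,14,0],[-1,3,-4,18,0],[-1,4,-4,20,0],[-1,5,-4,22,0],[-1,5,-4,22,0]]'
```

```text
time: 0.8
tool_pos: [0.2054, -0.6976, 0.4678]
tool_rot: [-0.363, 3.12, -0.005]
wrist_force: [0.5, 0.4, -0.5]
gripper_width: 0.0876
gripper_force: 0.0
```

```bash
python3 -m pendant '[[-1,4.5,0.5,1.5,0],[-1,9,1.5,3,0],[-1,14,4.5,3,0],[-1,18,7.5,3,0],[-1,22,11,3,0],[-1,25.5,14.5,3,0],[-1,28.5,18,3,0],[-1,31,22,3,0],[-1,33,26,3,0],[-1,33,26,3,0]]'; python3 -c "
from bench import observe;o=observe();print(o['joints'].round(3))"
```

```text
time: 1.8
tool_pos: [0.5371, -0.4322, 0.4948]
tool_rot: [-0.371, 3.12, 0.002]
wrist_force: [-0.0, -0.8, 0.1]
gripper_width: 0.0874
gripper_force: 0.0
[-3.960e-01  3.530e-01  5.500e-01 -1.000e-03 -1.768e+00 -9.380e-01]
```

```bash
python3 -m pendant '[[-1,0.5,4.5,0,0.14],[-1,1,9,0,0.28],[-1,1,13.5,-1,0.42],[-1,1,18,-2,0.56],[-1,0,22.5,-3,0.70],[-1,-1,27,-4,0.84],[-1,-3,31,-5,0.98],[-1,-5,35,-6,1.12],[-1,-7,38,-8,1.26],[-1,-9,41,-10,1.4]]' && python3 -m pendant '[[-1,0,0,-1,0.14],[-1,0,0,-2,0.28],[-1,0,0,-3,0.42],[-1,0,0,-4,0.56],[-1,0,0,-6,0.70],[-1,0,0,-8,0.84],[-1,0,0,-9,0.98],[-1,0,0,-10,1.12],[-1,0,0,-10.5,1.26],[-1,0,0,-11,1.39]]' && python3 -m pendant '[[-1,0,0,0,0],[-1,0,0,0,0]]'; cat > st.py <<'E'
from m import *
o=observe();M=R.from_rotvec(o['tool_rot']).as_matrix()
print(o['tool_pos'].round(4),"ybearing",(np.degrees(np.arctan2(M[1,1],M[0,1]))%180).round(1),"tilt",M[:,2].round(3),o['joints'].round(3),o['gripper_width'].round(4),o['wrist_force'].round(1),o['time'])
E
python3 st.py
```

```text
time: 2.8
tool_pos: [0.443, -0.0262, 0.3943]
tool_rot: [-2.293, 2.147, 0.0]
wrist_force: [0.5, 1.3, -0.7]
gripper_width: 0.0877
gripper_force: 0.0
time: 3.8
tool_pos: [0.4436, -0.0276, 0.2844]
tool_rot: [3.136, -0.181, -0.002]
wrist_force: [0.4, 0.4, 0.7]
gripper_width: 0.0881
gripper_force: 0.0
time: 4.0
tool_pos: [0.444, -0.0274, 0.2853]
tool_rot: [3.135, -0.196, -0.001]
wrist_force: [0.0, 0.6, 0.4]
gripper_width: 0.0874
gripper_force: 0.0Traceback (most recent call last):
  File "st.py", line 3, in <module>
    print(o['tool_pos'].round(4),"ybearing",(np.degrees(np.arctan2(M[1,1],M[0,1]))%180).round(1),"tilt",M[:,2].round(3),o['joints'].round(3),o['gripper_width'].round(4),o['wrist_force'].round(1),o['time'])
                                                                                                                                             ^^^^^^^^^^^^^^^^^^^^^^^^
AttributeError: 'float' object has no attribute 'round'
```

```bash
sed -i "s/o\['gripper_width'\].round(4)/round(o['gripper_width'],4),round(o['gripper_force'],1)/" st.py; python3 -m pendant '[[-1,-0.2,0.5,-3,0],[-1,-0.2,0.5,-6,0],[-1,-0.2,0.5,-9,0],[-1,-0.2,0.5,-11,0],[-1,-0.2,0.5,-12.5,0],[-1,-0.2,0.5,-12.5,0],[-1,-0.2,0.5,-12.5,0]]'; python3 st.py; python3 -m pendant '[[1,0,0,0,0],[1,0,0,0,0],[1,0,0,0,0],[1,0,0,0,0],[1,0,0,0,0],[1,0,0,0,0],[1,0,0,0,0],[1,0,0,0,0]]'; python3 st.py
```

```text
time: 4.7
tool_pos: [0.4427, -0.0222, 0.1611]
tool_rot: [3.135, -0.192, 0.0]
wrist_force: [0.0, 0.6, 0.3]
gripper_width: 0.0875
gripper_force: 0.0
[ 0.4427 -0.0222  0.1611] ybearing 83.0 tilt [ 0. -0. -1.] [ 0.398  0.049 -0.598  0.    -0.923  1.05 ] 0.0875 0.0 [0.  0.6 0.3] 4.7
time: 5.5
tool_pos: [0.4424, -0.0221, 0.1605]
tool_rot: [3.136, -0.19, -0.0]
wrist_force: [-0.7, 0.2, -0.6]
gripper_width: 0.0294
gripper_force: 0.0
[ 0.4424 -0.0221  0.1605] ybearing 83.1 tilt [-0. -0. -1.] [ 0.398  0.05  -0.599  0.    -0.922  1.052] 0.0294 0.0 [-0.7  0.2 -0.6] 5.5
```

```bash
python3 -m pendant '[[1,0,0,0,0],[1,0,0,0,0],[1,0,0,0,0],[1,0,0,0,0],[1,0,0,0,0],[1,0,0,0,0]]'; python3 st.py
```

```text
time: 6.1
tool_pos: [0.4421, -0.0231, 0.1606]
tool_rot: [3.134, -0.189, -0.001]
wrist_force: [1.6, -6.5, -0.1]
gripper_width: 0.0142
gripper_force: 29.8
[ 0.4421 -0.0231  0.1606] ybearing 83.1 tilt [-0.001 -0.002 -1.   ] [ 0.397  0.05  -0.6    0.002 -0.923  1.052] 0.0142 29.8 [ 1.6 -6.5 -0.1] 6.1
```

```bash
python3 -m pendant '[[1,0,-0.1,0,-0.08],[1,0,-0.1,0,-0.18],[1,0,-0.1,0,-0.28],[1,0,-0.1,0,-0.38],[1,0,-0.1,0,-0.48],[1,0,-0.1,0,-0.58],[1,0,-0.1,0,-0.68],[1,0,-0.1,0,-0.78],[1,0,-0.1,0,-0.88],[1,0,-0.1,0,-1.0]]'; python3 st.py
```

```text
time: 7.1
tool_pos: [0.4433, -0.023, 0.1608]
tool_rot: [-2.657, 1.674, -0.002]
wrist_force: [3.8, -2.5, -1.5]
gripper_width: 0.014
gripper_force: 29.9
[ 0.4433 -0.023   0.1608] ybearing 25.6 tilt [ 0.002 -0.    -1.   ] [ 0.396  0.05  -0.598  0.001 -0.921  0.05 ] 0.014 29.9 [ 3.8 -2.5 -1.5] 7.1
```

```bash
python3 -m pendant '[[1,0,0,0,-0.1],[1,0,0,0,-0.2],[1,0,0,0,-0.3],[1,0,0,0,-0.4],[1,0,0,0,-0.5],[1,0,0,0,-0.6],[1,0,0,0,-0.7],[1,0,0,0,-0.8],[1,0,0,0,-0.9],[1,0,0,0,-1.0]]'; python3 st.py; python3 -m pendant '[[1,0,0,0.2,0],[1,0,0,0.5,0],[1,0,0,0.8,0]]'; python3 st.py
```

```text
time: 8.1
tool_pos: [0.4421, -0.0246, 0.1607]
tool_rot: [1.529, -2.742, 0.003]
wrist_force: [0.2, -8.6, 0.4]
gripper_width: 0.0138
gripper_force: 30.0
[ 0.4421 -0.0246  0.1607] ybearing 148.3 tilt [-0.001 -0.003 -1.   ] [ 0.394  0.05  -0.6    0.003 -0.923 -0.95 ] 0.0138 30.0 [ 0.2 -8.6  0.4] 8.1
time: 8.4
tool_pos: [0.4406, -0.0239, 0.1678]
tool_rot: [1.533, -2.738, -0.001]
wrist_force: [-3.3, -4.9, -4.6]
gripper_width: 0.014
gripper_force: 30.0
[ 0.4406 -0.0239  0.1678] ybearing 148.5 tilt [-0.004 -0.001 -1.   ] [ 0.395  0.04  -0.589 -0.    -0.945 -0.945] 0.014 30.0 [-3.3 -4.9 -4.6] 8.4
```

```bash
python3 -m pendant '[[1,0,-0.05,0.8,0],[1,0,-0.05,1.6,0],[1,0,-0.05,2.4,0],[1,0,-0.05,3.5,0],[1,0,-0.05,6,0],[1,0,-0.05,9,0],[1,0,-0.05,10,0],[1,0,-0.05,10,0]]'; python3 st.py; python3 - <<'E'
from m import *
c=camera("scene"); cv2.imwrite("pics/lift.png",cv2.resize(c['frame'][130:310,220:460][...,::-1],None,fx=3,fy=3))
E
```

```text
time: 9.2
tool_pos: [0.4436, -0.023, 0.2709]
tool_rot: [-1.533, 2.737, -0.001]
wrist_force: [-0.4, -0.0, -1.5]
gripper_width: 0.0139
gripper_force: 30.0
[ 0.4436 -0.023   0.2709] ybearing 148.5 tilt [ 0.005  0.002 -1.   ] [ 0.395 -0.054 -0.429  0.    -1.191 -0.944] 0.0139 30.0 [-0.4 -0.  -1.5] 9.2
```

View pics/lift.png

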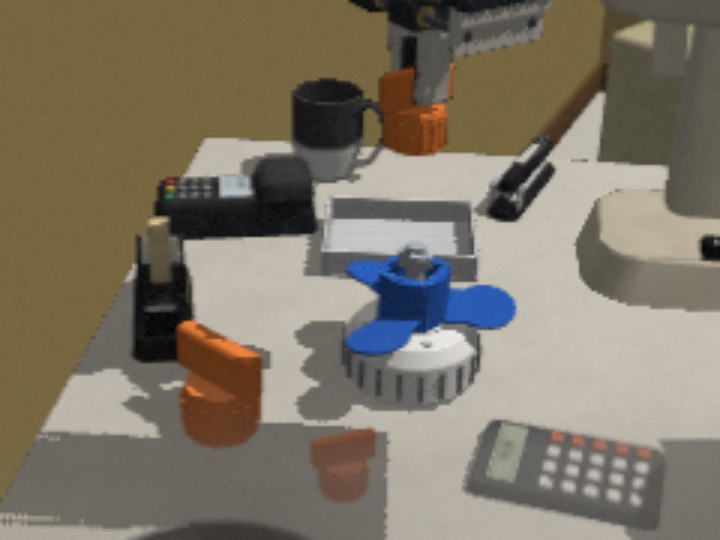

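```bash
python3 -m pendant '[[1,2,-4,0,0],[1,4,-8,0,0],[1,6,-12,0,0],[1,8,-16,0,0],[1,9.8,-19.5,0,0],[1,9.8,-19.5,0,0],[1,9.8,-19.5,0,0]]'; python3 - <<'E'
from m import *
c=camera("top");W=cloud(c)
cv2.imwrite("pics/tray.png",cv2.resize(c['frame'][160:270,290:430][...,::-1],None,fx=5,fy=5,interpolation=cv2.INTER_NEAREST))
for v,u in((180,380),(190,400),(205,353),(235,370),(207,377)): print(v,u,W[v,u].round(3))
E
python3 st.py
```

```text
time: 9.95
tool_pos: [0.5398, -0.2192, 0.2662]
tool_rot: [1.53, -2.74, -0.004]
wrist_force: [-0.4, 0.1, -1.0]
gripper_width: 0.0139
gripper_force: 30.0
180 380 [ 0.534 -0.11   0.67 ]
190 400 [ 0.522 -0.136  0.663]
205 353 [ 0.504 -0.078  0.646]
235 370 [ 0.45  -0.194  0.028]
207 377 [ 0.502 -0.114  0.623]
[ 0.5397 -0.2185  0.2669] ybearing 148.4 tilt [-0.003  0.001 -1.   ] [-4.900e-02  1.950e-01 -1.640e-01 -1.000e-03 -1.214e+00 -5.010e-01] 0.0141 30.0 [-0.1  0.  -0.9] 10.0
```

View pics/tray.png

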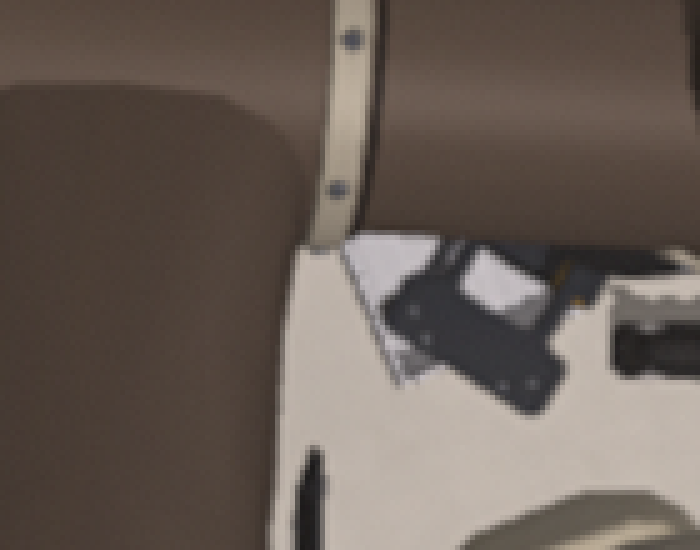

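The view is mostly the arm; the visible tray corner at crop (400,382), i.e. (0.450,−0.194), matches the corner predicted from the fitted tray pose. Descend.

```bash
python3 -m pendant '[[1,0.3,0,-4,0],[1,0.3,0,-8,0],[1,0.3,0,-12,0],[1,0.3,0,-15,0],[1,0.3,0,-17.5,0],[1,0.3,0,-19,0],[1,0.3,0,-19,0],[1,0.3,0,-19,0]]'; python3 st.py
```

```text
time: 10.8
tool_pos: [0.5435, -0.2178, 0.0791]
tool_rot: [1.537, -2.74, 0.0]
wrist_force: [0.5, 0.8, 0.3]
gripper_width: 0.0137
gripper_force: 30.0
[ 0.5435 -0.2178  0.0791] ybearing 148.6 tilt [ 0. -0. -1.] [-0.047  0.372 -0.393  0.    -0.806 -0.501] 0.0137 30.0 [0.5 0.8 0.3] 10.8
```

```bash
python3 -m pendant '[[1,0,0,-0.5,0],[1,0,0,-0.9,0],[1,0,0,-1.2,0],[1,0,0,-1.4,0],[1,0,0,-1.5,0],[1,0,0,-1.5,0]]'; python3 st.py
```

```text
time: 11.4
tool_pos: [0.5433, -0.2186, 0.0634]
tool_rot: [1.535, -2.741, -0.0]
wrist_force: [-0.2, -0.0, -0.4]
gripper_width: 0.0142
gripper_force: 30.0
[ 0.5433 -0.2186  0.0634] ybearing 148.5 tilt [-0. -0. -1.] [-0.049  0.392 -0.406  0.    -0.772 -0.501] 0.0142 30.0 [-0.2 -0.  -0.4] 11.4
```

```bash
python3 -m pendant '[[1,0,0,-0.1,0],[1,0,0,-0.1,0],[1,0,0,-0.1,0]]'; python3 -m pendant '[[1,0,0,-0.1,0],[1,0,0,-0.1,0]]'
```

```text
time: 11.7
tool_pos: [0.5434, -0.2186, 0.0626]
tool_rot: [-1.535, 2.741, -0.0]
wrist_force: [0.1, 0.6, 0.0]
gripper_width: 0.0137
gripper_force: 30.0
time: 11.9
tool_pos: [0.5435, -0.2186, 0.0622]
tool_rot: [-1.535, 2.741, -0.001]
wrist_force: [-2.0, 0.5, 4.7]
gripper_width: 0.014
gripper_force: 30.0
```

Contact (4.7 N up). Release and retreat.

```bash
python3 -m pendant '[[0.5,0,0,0,0],[0,0,0,0,0],[-0.5,0,0,0,0],[-1,0,0,0,0],[-1,0,0,0,0],[-1,0,0,0,0],[-1,0,0,0,0],[-1,0,0,2,0],[-1,0,0,5,0],[-1,0,0,9,0]]'; python3 -m pendant '[[-1,0,0,4,0],[-1,-1,2,8,0],[-1,-3,6,12,0],[-1,-5,10,12,0],[-1,-7,14,12,0],[-1,-9,18,12,0],[-1,-10.1,20,12,0],[-1,-10.1,20,12,0]]'; python3 st.py
python3 - <<'E'
from m import *
for n in("scene","top"):
    c=camera(n);W=cloud(c).reshape(-1,3)
    if n=="scene": cv2.imwrite("pics/nut.png",cv2.resize(c['frame'][130:310,220:460][...,::-1],None,fx=3,fy=3))
    # hub top
    k=np.isfinite(W[:,2])&(np.hypot(W[:,0]-.442,W[:,1]+.023)<.05)&(W[:,2]>.094)&(W[:,2]<.108);P=W[k]
    print(n,"hub",len(P),P.mean(0).round(4) if len(P) else "", cv2.minEnclosingCircle(P[:,:2].astype(np.float32)) if len(P) else "")
    k=np.isfinite(W[:,2])&(np.hypot(W[:,0]-.442,W[:,1]+.023)<.02)&(W[:,2]>.110)&(W[:,2]<.13);P=W[k]
    print("shaft",len(P),P.mean(0).round(4) if len(P) else "")
E
```

```text
time: 12.9
tool_pos: [0.5422, -0.2184, 0.1509]
tool_rot: [1.533, -2.739, -0.004]
wrist_force: [0.8, -0.3, 0.6]
gripper_width: 0.0858
gripper_force: 0.0
time: 13.7
tool_pos: [0.4412, -0.0167, 0.2722]
tool_rot: [-1.538, 2.737, 0.0]
wrist_force: [0.8, -0.9, 0.9]
gripper_width: 0.0874
gripper_force: 0.0
[ 0.4412 -0.0167  0.2722] ybearing 148.7 tilt [ 0.002  0.001 -1.   ] [ 0.411 -0.058 -0.429 -0.    -1.198 -0.958] 0.0874 0.0 [ 0.8 -0.9  0.9] 13.7
scene hub 191 [ 0.4375 -0.0137  0.0999] ((0.44101011753082275, -0.021559806540608406), 0.030464239418506622)
shaft 60 [ 0.4399 -0.0182  0.1176]
top hub 0  
shaft 0
```

View pics/nut.png

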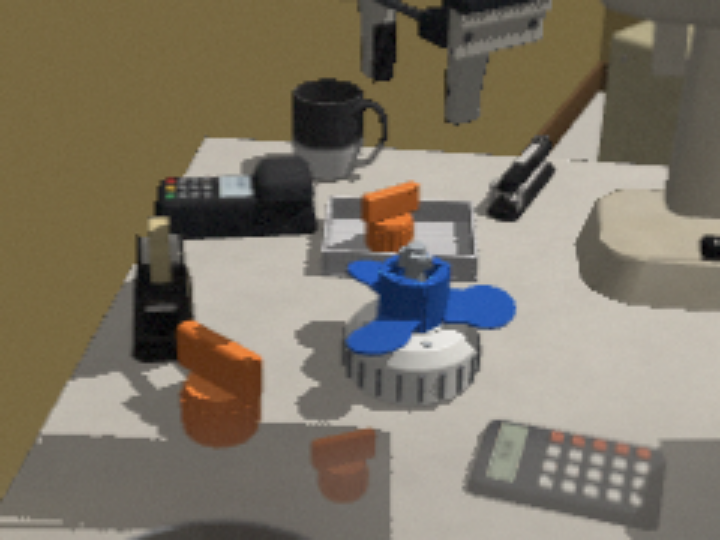

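The nut stands upright in the tray at crop (390,217); the wheel is still seated on the shaft at (413,290). Next grasp the hub.

```bash
python3 -m pendant '[[-1,0.1,-0.65,-4,0],[-1,0.1,-0.65,-8,0],[-1,0.1,-0.65,-12,0],[-1,0.1,-0.65,-15,0],[-1,0.1,-0.65,-17,0],[-1,0.1,-0.65,-17,0],[-1,0.1,-0.65,-17,0]]'; python3 st.py; python3 -m pendant '[[1,0,0,0,0],[1,0,0,0,0],[1,0,0,0,0],[1,0,0,0,0],[1,0,0,0,0],[1,0,0,0,0],[1,0,0,0,0]]'; python3 st.py
```

```text
time: 14.5
tool_pos: [0.4438, -0.0257, 0.1017]
tool_rot: [1.533, -2.741, 0.0]
wrist_force: [-0.1, 0.5, 0.4]
gripper_width: 0.0878
gripper_force: 0.0
[ 0.4438 -0.0257  0.1017] ybearing 148.4 tilt [-0.001 -0.001 -1.   ] [ 0.389  0.134 -0.672  0.001 -0.766 -0.94 ] 0.0878 0.0 [-0.1  0.5  0.4] 14.5
time: 15.2
tool_pos: [0.4426, -0.0246, 0.102]
tool_rot: [1.535, -2.741, -0.002]
wrist_force: [-6.2, 5.7, 8.1]
gripper_width: 0.0569
gripper_force: 27.6
[ 0.4426 -0.0246  0.102 ] ybearing 148.5 tilt [-0.001  0.001 -1.   ] [ 0.391  0.131 -0.673 -0.001 -0.767 -0.94 ] 0.0569 27.6 [-6.2  5.7  8.1] 15.2
```

```bash
python3 -m pendant '[[1,0,0,0,0],[1,0,0,0,0],[1,-0.05,0.05,0.2,0],[1,-0.05,0.05,0.6,0]]'; python3 -m pendant '[[1,0,0,0.8,0],[1,0,0,1.6,0],[1,0,0,2.4,0],[1,0,0,3.2,0],[1,0,0,4,0],[1,0,0,4.8,0],[1,0,0,5.6,0],[1,0,0,6.4,0],[1,0,0,7.2,0],[1,0,0,9,0]]'; python3 -m pendant '[[1,0,0,1.5,0],[1,0,0,1.5,0]]'; python3 st.py
python3 - <<'E'
from m import *
c=camera("scene");W=cloud(c)
cv2.imwrite("pics/wheel.png",cv2.resize(c['frame'][130:310,220:460][...,::-1],None,fx=3,fy=3))
E
```

```text
time: 15.6
tool_pos: [0.4421, -0.0246, 0.1073]
tool_rot: [1.534, -2.74, -0.001]
wrist_force: [-1.8, 1.0, -2.6]
gripper_width: 0.0564
gripper_force: 27.5
time: 16.6
tool_pos: [0.4421, -0.0248, 0.1973]
tool_rot: [1.533, -2.739, -0.001]
wrist_force: [-0.0, -0.1, -1.2]
gripper_width: 0.0566
gripper_force: 27.4
time: 16.8
tool_pos: [0.4441, -0.0243, 0.2147]
tool_rot: [-1.533, 2.738, -0.002]
wrist_force: [0.6, 1.0, -1.1]
gripper_width: 0.0564
gripper_force: 27.4
[ 0.4441 -0.0243  0.2147] ybearing 148.5 tilt [ 0.004  0.001 -1.   ] [ 3.920e-01 -8.000e-03 -5.190e-01  1.000e-03 -1.056e+00 -9.420e-01] 0.0564 27.4 [ 0.6  1.  -1.1] 16.8
```

View pics/wheel.png

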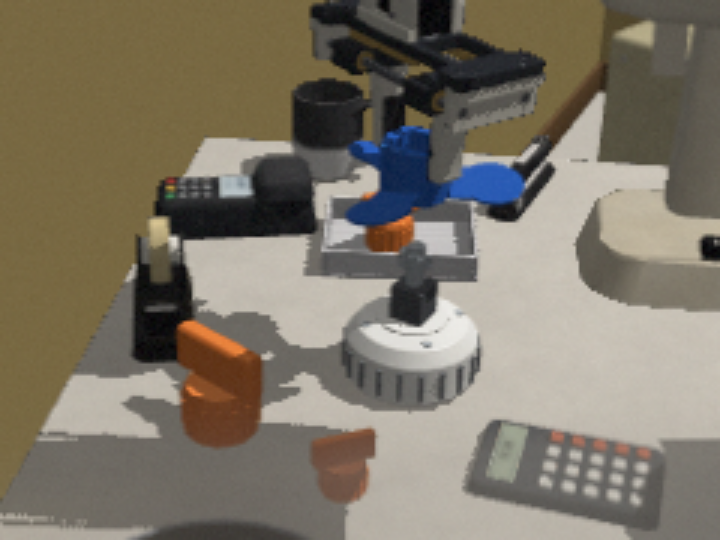

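The wheel hangs level in the gripper at crop (410,170), clear of the bare shaft. Move to the mat.

```bash
python3 - <<'E'
from m import *
for n in("scene","top"):
    D=np.load(n+"0.npz");W,f=D['W'],D['f'].astype(int)
    m=(W[...,2]<.012)&(W[...,2]>-.005)&(f.max(-1)<100)&(np.hypot(W[...,0]-.44,W[...,1]-.31)<.13)
    k,l,s,_=cv2.connectedComponentsWithStats(m.astype(np.uint8)); i=1+np.argmax(s[1:,4]); P=W[l==i]
    print(n,len(P),cv2.minEnclosingCircle(P[:,:2].astype(np.float32)),P.min(0).round(3),P.max(0).round(3),np.median(P[:,2]))
E
python3 -m pendant '[[1,0,4,1,0],[1,0,8,1,0],[1,0,12,1,0],[1,0,16,1,0],[1,0,20,1,0],[1,0,24,1,0],[1,0,28,1,0],[1,-0.3,32,1,0],[1,-0.3,33.6,1,0],[1,-0.3,33.6,1,0]]'; python3 st.py
```

```text
scene 6824 ((0.4381049573421478, 0.31222084164619446), 0.10495264828205109) [ 0.335  0.207 -0.001] [0.54  0.417 0.007] 0.003357187812636775
top 3921 ((0.44157513976097107, 0.31157615780830383), 0.10809706151485443) [ 0.336  0.205 -0.003] [0.548 0.419 0.011] 0.004088230949293115
time: 17.85
tool_pos: [0.4394, 0.3131, 0.2211]
tool_rot: [1.537, -2.738, 0.001]
wrist_force: [-0.9, -1.2, -0.7]
gripper_width: 0.0566
gripper_force: 27.3
[0.4394 0.3131 0.2211] ybearing 148.6 tilt [-0.001 -0.002 -1.   ] [ 0.982  0.156 -0.322 -0.    -1.096 -1.53 ] 0.0566 27.3 [-0.9 -1.2 -0.7] 17.85
```

```bash
python3 -m pendant '[[1,0,0,-4,0],[1,0,0,-8,0],[1,0,0,-12,0],[1,0,0,-14.5,0],[1,0,0,-16,0],[1,0,0,-16.6,0],[1,0,0,-16.9,0],[1,0,0,-16.9,0]]';python3 -m pendant '[[1,0,0,-0.1,0],[1,0,0,-0.2,0],[1,0,0,-0.2,0]]'; python3 st.py
```

```text
time: 18.65
tool_pos: [0.4401, 0.3112, 0.0539]
tool_rot: [-1.534, 2.741, 0.0]
wrist_force: [-0.3, -0.2, -0.4]
gripper_width: 0.0567
gripper_force: 27.3
time: 18.95
tool_pos: [0.44, 0.3116, 0.052]
tool_rot: [-1.534, 2.74, 0.001]
wrist_force: [-0.3, -0.2, -0.9]
gripper_width: 0.0559
gripper_force: 27.3
[0.44   0.3116 0.052 ] ybearing 148.5 tilt [ 0.001  0.001 -1.   ] [ 0.98   0.346 -0.522 -0.    -0.702 -1.53 ] 0.0559 27.3 [-0.3 -0.2 -0.9] 18.95
```

```bash
python3 -m pendant '[[1,0,0,-0.2,0],[1,0,0,-0.3,0],[1,0,0,-0.3,0]]';python3 -m pendant '[[1,0,0,-0.1,0],[1,0,0,-0.1,0]]'
```

```text
time: 19.25
tool_pos: [0.4398, 0.3114, 0.0484]
tool_rot: [1.535, -2.741, 0.0]
wrist_force: [-0.3, -0.2, -1.7]
gripper_width: 0.0557
gripper_force: 27.3
time: 19.45
tool_pos: [0.4399, 0.3114, 0.0481]
tool_rot: [-1.535, 2.741, -0.0]
wrist_force: [-2.4, -1.7, 6.5]
gripper_width: 0.0565
gripper_force: 27.2
```

Contact. Release, rise, and look.

```bash
python3 -m pendant '[[0,0,0,0,0],[-0.5,0,0,0,0],[-1,0,0,0,0],[-1,0,0,0,0],[-1,0,0,0,0],[-1,0,0,0,0],[-1,0,0,1.5,0],[-1,0,0,5,0],[-1,0,0,9,0],[-1,0,0,13,0]]'; python3 -m pendant '[[-1,0,-2,4,0],[-1,0,-6,8,0],[-1,0,-10,8,0],[-1,0,-14,8,0],[-1,0,-18,8,0],[-1,0,-18,8,0]]'; python3 st.py
python3 - <<'E'
from m import *
c=camera("scene");a=cv2.resize(c['frame'][150:400,200:460][...,::-1],None,fx=2,fy=2)
t=camera("top");b=cv2.resize(t['frame'][100:350,120:410][...,::-1],None,fx=1.0,fy=1.0)
im=np.zeros((500,800,3),np.uint8);im[:,:520]=a;im[:250,520:800]=b[:,:280];cv2.imwrite("pics/end.png",im)
W=cloud(c);f=c['frame'];m=blue(W,f)&(W[...,2]<.03)&(np.hypot(W[...,0]-.44,W[...,1]-.31)<.13);P=W[m]
print("blade r max",np.hypot(P[:,0]-.44,P[:,1]-.312).max(),np.percentile(P[:,2],[5,50,95]))
m=blue(W,f)&(W[...,2]>.04)&(W[...,1]>.2);P=W[m];print("hub top",np.percentile(P[:,2],[50,95]),cv2.minEnclosingCircle(P[:,:2].astype(np.float32)))
E
```

```text
time: 20.45
tool_pos: [0.4397, 0.311, 0.1788]
tool_rot: [1.534, -2.74, 0.001]
wrist_force: [0.7, 1.3, 0.1]
gripper_width: 0.0876
gripper_force: 0.0
time: 21.05
tool_pos: [0.439, 0.128, 0.2579]
tool_rot: [-1.531, 2.743, 0.0]
wrist_force: [0.0, 0.2, 0.3]
gripper_width: 0.0878
gripper_force: 0.0
[0.439  0.128  0.2579] ybearing 148.3 tilt [ 0.  0. -1.] [ 0.716 -0.018 -0.424 -0.    -1.164 -1.269] 0.0878 0.0 [0.  0.2 0.3] 21.05
blade r max 0.08353687497583709 [0.00848805 0.01425438 0.01867089]
hub top [0.04711372 0.04914189] ((0.4397384822368622, 0.3123435080051422), 0.02889997512102127)
```

View pics/end.png

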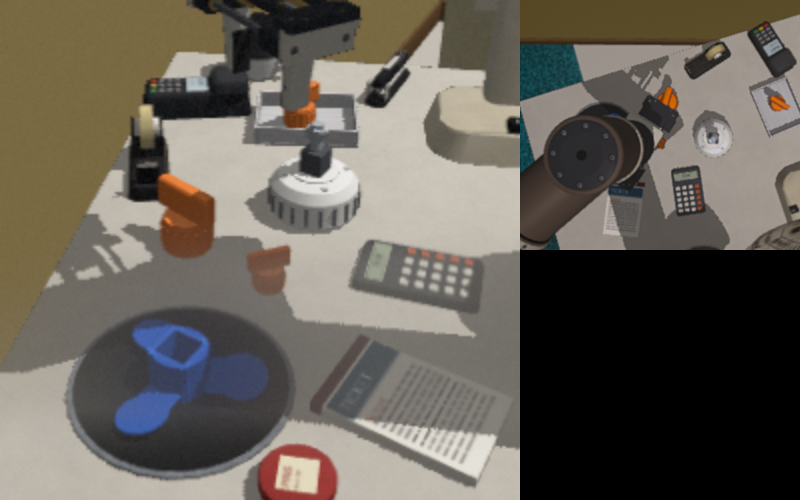

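The wheel lies flat and right way up in the middle of the mat (left pane, 180,385), and the nut stands in the tray (299,108; also 777,98 in the top pane). Nothing else has moved, so I'm handing in.

```bash
python3 -c "
from bench import job_done;print(job_done())"
```

```text
the job is handed in; nothing more can be done
None
```

The job is handed in at about 21 s of robot time: the nut was unscrewed clockwise and stands upright in the tray, and the blade wheel lies flat, right way up, in the middle of the mat with no blade over the edge.

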